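# Lay the slide case down and push it up to the tray

## Task

The blue slide case has been left standing on edge: tip it over with the fingertips towards the black tray on its left, so that it lies flat on its underside with the lid up. Then push it along the worktop until its side lies flush along the tray's long side; do not pick it up. Be gentle: the tray must stay where it is with its bottles standing, and the other things must be left alone.

Things in the scene. Friction and masses are not known exactly. Their poses are not given: they have to be found in the camera images.
- slide_case: dark blue slide case, loose, 0.13-0.22 kg, lid fixed shut, 90 x 98 x 34 mm along own x, y, z. Origin: centre of its underside; own z points out of the lid (pale label), own -x is the front (catch). At the start it stands on its -y side: y points up, x is level along its lower edges; 98 mm high, 34 mm thick. Its underside (-z) faces roughly towards the tray; tipped 20 degrees that way it falls on by itself
- case_centre (a point): centre of the slide case (17 mm above its underside)
- case_left_side (a point): centre of the case's own +y side (49 mm from the case's centre), uppermost at the start; after tipping it is the side that faces the tray and is to lie along it
- tray: shallow black accessory tray, loose, 254 x 84 x 27 mm along its own x, y, z, walls 2 mm thick. Origin: centre of its underside; its long sides run along own x, and the one that faces the case lies 42 mm from the origin at own -y. With its contents it slides at about 2 N
- dropper_bottle: small amber dropper bottle with black cap, 30 mm wide, 74 mm high, stands in the tray; origin at its foot, own z up
- black_vial: clear vial with black cap, 22 mm wide, 52 mm high, stands in the tray; origin at its foot, own z up
- blue_vial: clear vial with blue cap, 22 mm wide, 52 mm high, stands in the tray; origin at its foot, own z up
- eyepiece: black spare eyepiece, 33 mm wide, 45 mm high, stands on the worktop beyond the case; origin at its foot; bystander
- objective: silver spare objective, 24 mm wide, 36 mm high, stands on the worktop between the case's path and the robot; origin at its foot; bystander
- mouse: black and red computer mouse, 103 x 59 x 39 mm, lies to the right; origin under its centre; bystander
- marker: red and white marker pen, 135 mm long, lies to the right; origin under its middle; bystander
Not all that is in view belongs to the job. Of the things shaped like the slide_case, the blue one is meant.

How it is judged:
On the way, in this order (a step that is already met when the one before it is completed fails the run):
1. the case lies flat on its underside, still clear of the tray (angle between slide_case's own z axis and vertical below 0.08 rad and height (world z) of case_centre below 0.022 m and y of case_left_side in the frame of tray below -0.06 m), for 0.2 s.
2. the case lies flush along the tray (angle between slide_case's own z axis and vertical below 0.08 rad and y of case_left_side in the frame of tray between -0.053 and -0.036 m and angle between the y axis of slide_case and the y axis of tray, either way round below 0.12 rad and x of case_centre in the frame of tray between -0.08 and 0.08 m), for 0.2 s.
At the end, for the whole second after the job is handed in: The case lies flat and still on its underside, lid up (within 0.08 rad), its left side within 11 mm of the tray's long side and parallel to it within 0.12 rad, wholly alongside the tray (centres within 80 mm along the tray) (all of step 2 and linear speed of slide_case below 0.01 m/s and height (world z) of case_centre below 0.022 m); the robot touches nothing.
It fails at once if the case is lifted or carried (height (world z) of case_centre above 0.064 m or (angle between slide_case's own z axis and vertical below 0.3 rad and height (world z) of case_centre above 0.035 m)).
It fails at once if the case falls the wrong way, onto its lid (angle between slide_case's own z axis and vertical above 2.2 rad).
It fails at once if the tray is shoved more than 20 mm or lifted (distance of tray from where it was at the start of the episode above 0.02 m or height (world z) of tray above 0.01 m).
It fails at once if a bottle or vial in the tray is tipped or taken out (angle between any of dropper_bottle, black_vial, blue_vial's own z axis and vertical above 0.35 rad or distance of any of dropper_bottle, black_vial, blue_vial from where it was at the start of the episode above 0.05 m).
It fails at once if another thing is moved more than 20 mm (distance of any of eyepiece, objective, mouse, marker from where it was at the start of the episode above 0.02 m).
It also fails if it takes over 54 s, if anything falls off the work surface, if the arm or the gripper's body presses on something with over 40 N, if the wrist force passes 120 N, or if a joint passes its speed limit or range.

## Robot

A 6-joint arm with a two-finger parallel gripper is mounted at the origin on a cart in front of the work surface, level with it; the furniture and walls round the work are solid. World frame = base frame: x ahead of the robot, y to its left, z up, the work surface at z = 0. Lengths are in m, angles in rad, forces in N, time in s.
With the tool pointing down it reaches from about 0.25 to 0.775 m from the base axis. Payload 4 kg.
Tool frame: the origin (TCP) lies at the centre of the arm's flange, where the gripper is bolted on; the fingertips stand 199 mm ahead of it and the grasp point (between the pads) lies 180 mm ahead of it (robot.tcp_to_tips is the z of the fingertips in the tool frame, in m); z points along the fingers, y is the line along which they close (so a half turn about z gives the same grasp; the last joint's range is limited). The gripper opens to 94 mm and grips with 3 to 60 N. Pads are 16 mm wide; open, the fingers measure 119 mm over their backs; the gripper's body (75 mm by 177 mm) begins 78 mm behind the grasp point.
Start: joints at [-1.43, 0.087, 1.371, -0, 1.684, -0.103], TCP at [0.133, -0.534, 0.405] pointing down, gripper open.
Joint ranges: [-3.1, 3.1], [-0.76, 2.03], [0.27, 2.55], [-1.08, 4.22], [0.17, 2.65], [-2.57, 2.57]. Speed limits (rad/s): [2.79, 2.79, 3.14, 3.14, 3.14, 3.14].

## Interface

Orientations are given as [roll, pitch, yaw] about the fixed x, y, z axes, in that order (R = Rz(yaw) Ry(pitch) Rx(roll)).
In Python, from bench import robot gives the robot as it stands.
- The arm moves only by the tool play_rows, never from a script. Its arguments are lists of equal length, an entry for each row: "translation": the shift along the tool's x, y, z scaled (see below), a list of three; "twist": the turn, a rotation vector about the tool's x, y, z scaled (see below), a list of three; "gripper": the opening, from -1 (shut) to 1 (fully open). A call has 1 to 8 rows; each row shifts and turns the commanded pose from where the row before left it, along the tool's axes as they then stand; what a row does not reach is not made up. The controller multiplies each number of a shift by 0.04 m and each number of a turn by 0.1 rad. A row lasts 1/10 s, in which the tool goes at most 50 mm and 8.59 degrees, less where a joint would pass 70% of its speed; a pose out of reach is approached as far as the arm can. A call with a number of a shift or a turn outside -1 to 1 is refused whole. A call with a gripper value outside its range is refused whole. The fingers move at their own pace and stop on an object; the grip force is fixed at half the most. Time passes only in rows, so rows that do not move let the fingers close. It gives the time, the measured TCP pose, the force, the opening and the grip force at its end, in the units of the state.
- robot.get_obs(): the state, without advancing time (a new reading comes with each control period).
- robot.snapshot(name): name is "scene" or "side" or "wrist"; returns the picture (420x560x3 uint8, red, green, blue); there is no depth.
- robot.camera_model(name): a dict with "camera_matrix" (3x3 intrinsics, pixels), "rvec" (rotation vector, rad) and "tvec" (3), from world to camera coordinates, as OpenCV has them. Camera axes: x right, y down, z forward; pixel columns grow to the right and rows downward; lengths in m; the calibration is good to about 2 mm. A picture is of the moment at which its call begins: read the wrist's pose just before it. camera_model takes no time and is no camera call; for the wrist camera it gives the pose at the moment of the call.
- robot.close_job(): hands the job in; it is judged then, once.
Trained networks look in the newest picture that a camera, given by its name, has taken for a name from the list of things; names that differ only in an ending like _2 or _b are one class to them, and where a whole thing is asked for, a point or a joint stands for the part that bears it (a point fixed in the world has none). Each returns a list of dicts, best first, with "score" (0 to 1); they miss things now and then, are a little off and sometimes report something else, mostly with a low value. They report only what shows in the picture. A call takes as long as a camera call. They do not tell look-alikes from the thing itself.
- robot.recognise(name, camera): "centre" ([x, y, z] in m, in world coordinates, good to about 4 mm: the middle of the surface that is visible of it).
- robot.spot_point(name, camera): "centre" ([x, y, z] in m, in world coordinates, good to about 4 mm: a listed point, or the origin of a listed thing).
The state is a dict: "time": time; "joint_positions": joint angles; "qvel": joint speeds; "joint_torque": joint torques, N m; "tool_pos": TCP position; "ee_rot": TCP orientation; "wrist_force": force on the tool from outside, world axes, zero at the start; "wrist_torque": the same for the moment, N m; "width": finger opening in m; "finger_force": force on a finger pad.
Only numpy, scipy, OpenCV 4.12 (cv2) and the standard library are available. Lean on these libraries where they do the work, as an engineer would, in place of code of your own. Each camera call takes 0.05 s, during which the arm holds its last target. There are 200 camera calls.

## Working session

There is one attempt and no reset: what is moved stays moved. The work goes in short steps, Python scripts to look and compute and a tool call to move; the robot and the scene stay as the last step left them, time stands still between calls to the robot, and variables do not carry over. Pictures are saved under pics/ and viewed, at most 10 in all, crops included, and the job is handed in when it is done.

Besides the shell and the picture viewer there is one more tool, called after ">>>" in YAML: its name, and indented under it one key for each argument. play_rows: Moves the arm, as the interface text tells. Its arguments: {"type":"object","properties":{"translation":{"type":"array","items":{"type":"array","items":{"type":"number","minimum":-1,"maximum":1}}},"twist":{"type":"array","items":{"type":"array","items":{"type":"number","minimum":-1,"maximum":1}}},"gripper":{"type":"array","items":{"type":"number"}}},"required":["translation","twist","gripper"]}

```bash
mkdir -p pics; ls; python3 - <<'E'
from bench import robot
import cv2,numpy as np
for c in ["scene","side"]:
    im=robot.snapshot(c); cv2.imwrite(f"pics/{c}0.png",im[:,:,::-1])
    for n in ["slide_case","tray","dropper_bottle","black_vial","blue_vial","eyepiece","objective"]:
        r=robot.spot_point(n,c); print(c,n,[(np.round(d["centre"],3).tolist(),round(d["score"],2)) for d in r[:3]])
    for n in ["case_centre","case_left_side"]:
        r=robot.spot_point(n,c); print(c,n,[(np.round(d["centre"],3).tolist(),round(d["score"],2)) for d in r[:3]])
o=robot.get_obs();print(o["time"],o["tool_pos"],o["ee_rot"],o["width"])
E
```

```text
pics
scene slide_case [([0.488, 0.006, 0.043], 0.85), ([0.521, -0.163, 0.05], 0.69), ([0.618, -0.092, 0.044], 0.6)]
scene tray [([0.547, 0.23, -0.001], 0.69)]
scene dropper_bottle [([0.632, 0.216, 0.001], 0.54)]
scene black_vial [([0.56, 0.211, -0.001], 0.43)]
scene blue_vial [([0.474, 0.258, 0.003], 0.45)]
scene eyepiece [([0.694, 0.053, -0.005], 0.54)]
scene objective [([0.393, 0.12, -0.001], 0.58)]
scene case_centre [([0.486, -0.013, 0.047], 0.95), ([0.63, -0.105, 0.049], 0.86), ([0.502, -0.172, 0.046], 0.75)]
scene case_left_side [([0.483, -0.01, 0.101], 0.89), ([0.62, -0.103, 0.106], 0.86), ([0.499, -0.178, 0.1], 0.62)]
side slide_case [([0.619, -0.09, 0.049], 0.88), ([0.491, 0.004, 0.047], 0.74)]
side tray [([0.551, 0.228, 0.0], 0.55), ([0.396, 0.112, -0.002], 0.42)]
side dropper_bottle [([0.636, 0.215, 0.004], 0.86), ([0.398, -0.432, -0.002], 0.38)]
side black_vial [([0.563, 0.212, 0.006], 0.66), ([0.491, 0.004, 0.048], 0.31)]
side blue_vial [([0.475, 0.249, 0.004], 0.69)]
side eyepiece [([0.694, 0.051, 0.0], 0.61)]
side objective [([0.396, 0.116, 0.001], 0.47)]
side case_centre [([0.502, -0.173, 0.051], 0.77), ([0.484, -0.008, 0.051], 0.66), ([0.462, -0.292, -0.003], 0.15)]
side case_left_side [([0.48, -0.012, 0.099], 0.75), ([0.631, -0.104, 0.1], 0.73), ([0.499, -0.172, 0.1], 0.67)]
1.0 [ 0.13275414 -0.53373709  0.40472598] [3.14145835e+00 1.15996783e-05 2.43780456e-01] 0.09372271251040853
```

View pics/scene0.png

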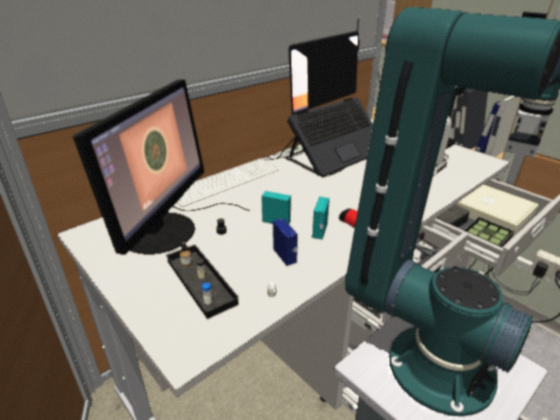

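View pics/side0.png

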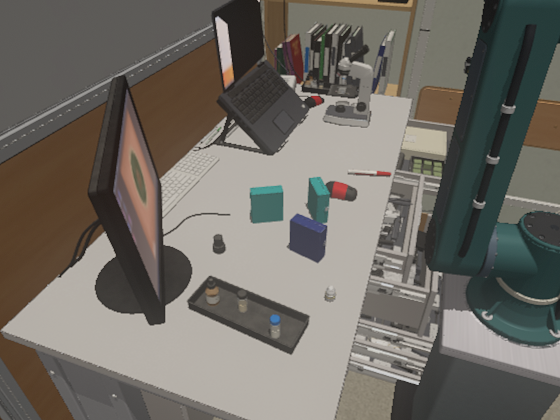

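The blue case stands at about (285,242) in the scene view, near (0.485, -0.01). The teal ones behind it are look-alikes. The tray is at (200,280), and the objective at (271,289) and eyepiece at (221,226) are both clear of the case. Next I'll look at crops to get the yaws.

```bash
python3 - <<'E'
import cv2,numpy as np
a=cv2.imread("pics/scene0.png")[205:325,160:310]; b=cv2.imread("pics/side0.png")[205:355,185:345]
cv2.imwrite("pics/c1.png",cv2.resize(a,None,fx=5,fy=5,interpolation=cv2.INTER_CUBIC)); cv2.imwrite("pics/c2.png",cv2.resize(b,None,fx=4,fy=4,interpolation=cv2.INTER_CUBIC))
E
```

```text
(no output)
```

View pics/c1.png

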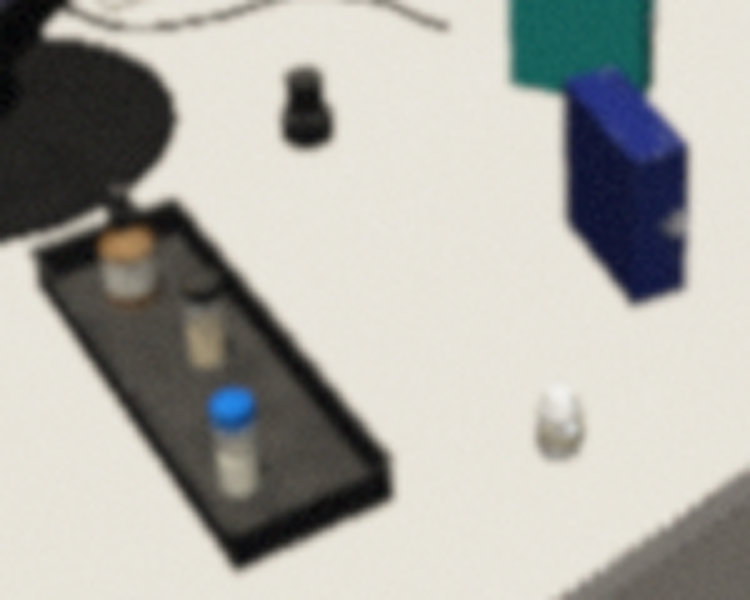

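View pics/c2.png

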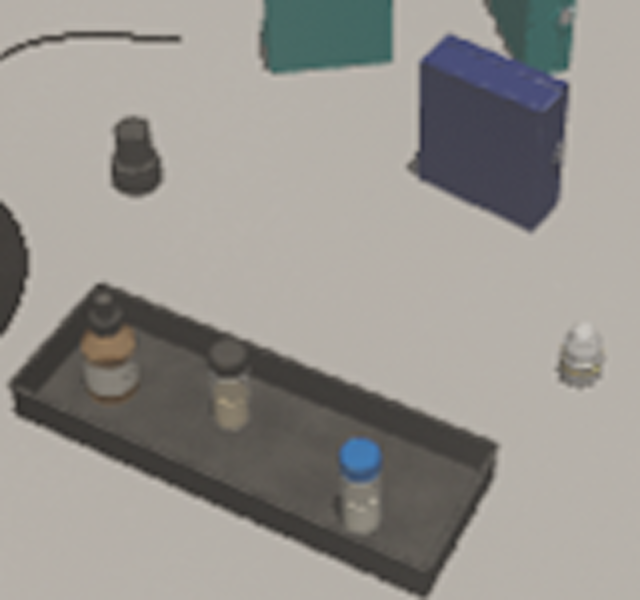

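Crops: the case top edges and the tray rim corners are clear, so I'll convert them to world positions.

```bash
cat >h.py <<'E'
from bench import robot
import cv2,numpy as np
def ray(cam,px,z,m=None):
    m=m or robot.camera_model(cam); K=np.array(m["camera_matrix"]);R,_=cv2.Rodrigues(np.array(m["rvec"],float));t=np.array(m["tvec"]).ravel()
    p=np.c_[np.array(px,float),np.ones(len(px))]; d=(R.T@np.linalg.inv(K)@p.T).T; c=-R.T@t
    return c+d*((z-c[2])/d[:,2])[:,None]
E
python3 - <<'E'
from h import *
A=lambda l:np.array(l)/5+[160,205]
B=lambda l:np.array(l)/4+[185,205]
f=lambda n,c,p,z:print(n,c,np.round(ray(c,p,z)[:,:2],3).tolist())
f("tray","scene",A([(38,255),(175,205),(390,465),(238,553)]),.027)
f("tray","side",B([(18,385),(100,288),(495,450),(425,580)]),.027)
f("top","scene",A([(567,85),(615,70),(687,148),(640,163)]),.098)
f("top","side",B([(420,62),(450,37),(567,83),(552,110)]),.098)
f("bot","scene",A([(570,222),(633,302),(685,287)]),0)
f("bot","side",B([(420,180),(532,230),(560,195)]),0)
o=robot.get_obs();print(o["ee_rot"])
E
```

```text
tray scene [[0.666, 0.249], [0.655, 0.17], [0.413, 0.204], [0.414, 0.288]]
tray side [[0.672, 0.249], [0.662, 0.17], [0.418, 0.205], [0.428, 0.29]]
top scene [[0.52, -0.003], [0.513, -0.032], [0.434, -0.01], [0.44, 0.017]]
top side [[0.528, -0.003], [0.518, -0.033], [0.439, -0.013], [0.441, 0.014]]
bot scene [[0.523, -0.007], [0.447, 0.014], [0.437, -0.016]]
bot side [[0.527, -0.006], [0.447, 0.014], [0.439, -0.022]]
[3.14145835e+00 1.15996783e-05 2.43780456e-01]
```

>>> play_rows:
  translation:
    - [0.92,-0.8,0]
    - [0.92,-0.8,0]
    - [0.92,-0.8,0]
    - [0.92,-0.8,0]
    - [0.92,-0.8,0]
    - [0.92,-0.8,0]
  twist:
    - [0,0,0]
    - [0,0,0]
    - [0,0,0]
    - [0,0,0]
    - [0,0,0]
    - [0,0,0]
  gripper: [-0.15,-0.15,-0.15,-0.15,-0.15,-0.15]

```text
time: 1.6
tool_pos: [0.3012, -0.2923, 0.4049]
ee_rot: [3.141, -0.001, 0.243]
wrist_force: [1.5, -0.3, -0.5]
width: 0.0492
finger_force: 0.0
```

>>> play_rows:
  translation:
    - [0.92,-0.8,0]
    - [0.92,-0.8,0]
    - [0.92,-0.8,0]
    - [0.92,-0.8,0]
    - [0.7,-0.7,0]
  twist:
    - [0,0,0]
    - [0,0,0]
    - [0,0,0]
    - [0,0,0]
    - [0,0,0]
  gripper: [-0.15,-0.15,-0.15,-0.15,-0.15]

```text
time: 2.1
tool_pos: [0.4339, -0.0981, 0.4049]
ee_rot: [3.141, -0.001, 0.245]
wrist_force: [0.6, -0.7, 0.4]
width: 0.0399
finger_force: 0.0
```

>>> play_rows:
  translation:
    - [0,0,0]
    - [0,0,0]
    - [0,0,0]
    - [0,0,0]
    - [0,0,0]
    - [0,0,0]
  twist:
    - [0,0,-1]
    - [0,0,-1]
    - [0,0,-1]
    - [0,0,-1]
    - [0,0,-1]
    - [0,0,-1]
  gripper: [-0.15,-0.15,-0.15,-0.15,-0.15,-0.15]

```text
time: 2.7
tool_pos: [0.433, -0.1004, 0.4048]
ee_rot: [3.141, -0.0, 0.848]
wrist_force: [0.9, 0.3, 0.4]
width: 0.0397
finger_force: 0.0
```

>>> play_rows:
  translation:
    - [0,0,0]
    - [0,0,0]
    - [0,0,0]
    - [0,0,0]
    - [0,0,0]
    - [0,0,0]
  twist:
    - [0,0,-1]
    - [0,0,-1]
    - [0,0,-1]
    - [0,0,-1]
    - [0,0,-0.85]
    - [0,0,0]
  gripper: [-0.15,-0.15,-0.15,-0.15,-0.15,-0.15]

```text
time: 3.3
tool_pos: [0.433, -0.1004, 0.4047]
ee_rot: [3.141, 0.0, 1.329]
wrist_force: [-0.1, 0.5, -0.5]
width: 0.04
finger_force: 0.0
```

>>> play_rows:
  translation:
    - [0.7,0.32,0]
    - [0.68,0.32,0]
    - [0,0,0]
    - [0,0,0]
  twist:
    - [0,0,0]
    - [0,0,0]
    - [0,0,0]
    - [0,0,0]
  gripper: [-0.15,-0.15,-0.15,-0.15]

```text
time: 3.7
tool_pos: [0.4712, -0.0528, 0.4045]
ee_rot: [-3.141, 0.001, 1.329]
wrist_force: [-0.1, -0.5, 0.2]
width: 0.0399
finger_force: 0.0
```

```bash
python3 - <<'E'
from h import *
m=robot.camera_model("wrist"); im=robot.snapshot("wrist")[:,:,::-1].copy()
R,_=cv2.Rodrigues(np.array(m["rvec"],float))
o=robot.get_obs();t=o["tool_pos"];print(t,o["ee_rot"])
def P(p): return tuple(int(v) for v in cv2.projectPoints(np.array([p],float),np.array(m["rvec"],float),np.array(m["tvec"],float),np.array(m["camera_matrix"]),None)[0].ravel())
# estimated case top corners, tip point
c=np.array([.482,-.009]);u=np.array([.971,-.238]);n=np.array([.238,.971])
for a in(-.045,.045):
  for b in(-.017,.017): cv2.circle(im,P([*(c+a*u+b*n),.098]),3,(0,0,255),1)
cv2.circle(im,P([t[0],t[1],t[2]-.199]),4,(0,255,0),1)
cv2.imwrite("pics/w1.png",im)
E
```

```text
[ 0.47093848 -0.05317308  0.40456381] [-3.14114612e+00  7.15198181e-04  1.32811427e+00]
```

View pics/w1.png

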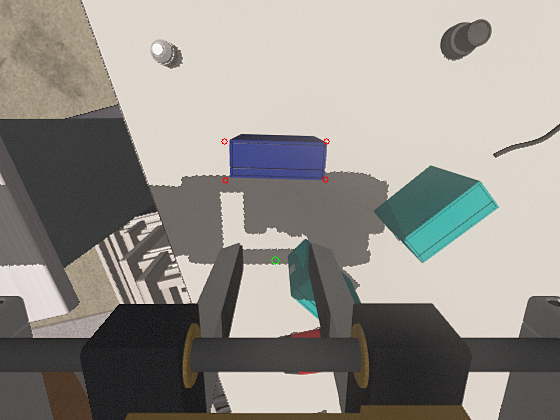

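```bash
python3 - <<'E'
from h import *
px=[(303,240),(290,272),(340,265),(230,142),(326,142),(326,178),(230,178)]
print(np.round(ray("wrist",px,.098),3)); print(np.round(ray("wrist",px[:3],0.0),3))
E
```

```text
[[ 0.489 -0.089  0.098]
 [ 0.469 -0.119  0.098]
 [ 0.519 -0.123  0.098]
 [ 0.447  0.016  0.098]
 [ 0.529 -0.004  0.098]
 [ 0.522 -0.035  0.098]
 [ 0.438 -0.014  0.098]]
[[ 0.489 -0.129  0.   ]
 [ 0.462 -0.169  0.   ]
 [ 0.528 -0.175  0.   ]]
```

The wrist view agrees with the estimate: the case top spans (230–326, 142–178). The fingers come down clear behind it, and the nearest teal edge is at least 20 mm further back.

>>> play_rows:
  translation:
    - [0.2,0,0]
    - [0,0,1]
    - [0,0,1]
    - [0,0,0.95]
    - [0,0,0]
    - [0,0,0]
  twist:
    - [0,0,0]
    - [0,0,0]
    - [0,0,0]
    - [0,0,0]
    - [0,0,0]
    - [0,0,0]
  gripper: [-0.15,-0.15,-0.15,-0.15,-0.15,-0.15]

```text
time: 4.35
tool_pos: [0.4729, -0.0454, 0.2871]
ee_rot: [-3.141, 0.0, 1.328]
wrist_force: [0.6, -0.1, 1.5]
width: 0.0401
finger_force: 0.0
```

>>> play_rows:
  translation:
    - [0.15,0,0]
    - [0.15,0,0]
    - [0.15,0,0]
    - [0.15,0,0]
    - [0.15,0,0]
  twist:
    - [0,0,0]
    - [0,0,0]
    - [0,0,0]
    - [0,0,0]
    - [0,0,0]
  gripper: [-0.15,-0.15,-0.15,-0.15,-0.15]

```text
time: 4.85
tool_pos: [0.4805, -0.0154, 0.2872]
ee_rot: [3.141, -0.0, 1.329]
wrist_force: [-0.0, 0.4, 0.2]
width: 0.0397
finger_force: 0.1
```

>>> play_rows:
  translation:
    - [0.12,0,0]
    - [0.12,0,0]
    - [0.12,0,0]
    - [0.12,0,0]
    - [0.12,0,0]
    - [0,0,0]
    - [0,0,0]
    - [0,0,0]
  twist:
    - [0,0,0]
    - [0,0,0]
    - [0,0,0]
    - [0,0,0]
    - [0,0,0]
    - [0,0,0]
    - [0,0,0]
    - [0,0,0]
  gripper: [-0.15,-0.15,-0.15,-0.15,-0.15,-0.15,-0.15,-0.15]

```text
time: 5.65
tool_pos: [0.486, 0.0071, 0.2866]
ee_rot: [-3.142, 0.0, 1.329]
wrist_force: [0.4, 0.0, -0.7]
width: 0.04
finger_force: 0.0
```

```bash
python3 - <<'E'
from h import *
for c in["wrist","side","scene"]:
    im=robot.snapshot(c)[:,:,::-1]; cv2.imwrite(f"pics/{c}2.png",im)
    for n in ["case_centre","case_left_side"]: print(c,n,[(np.round(d["centre"],3).tolist(),round(d["score"],2)) for d in robot.spot_point(n,c)[:3]])
E
```

```text
wrist case_centre [([0.505, 0.058, 0.022], 0.8), ([0.501, -0.173, 0.044], 0.67), ([0.629, -0.11, 0.052], 0.64)]
wrist case_left_side [([0.513, 0.108, 0.016], 0.76)]
side case_centre [([0.502, 0.056, 0.015], 0.69), ([0.501, -0.173, 0.049], 0.59), ([0.627, -0.103, 0.051], 0.59)]
side case_left_side [([0.51, 0.103, 0.018], 0.59), ([0.629, -0.103, 0.1], 0.56)]
scene case_centre [([0.63, -0.106, 0.05], 0.72), ([0.505, -0.172, 0.047], 0.57), ([0.634, 0.215, 0.004], 0.39)]
scene case_left_side [([0.52, 0.106, 0.02], 0.79), ([0.498, -0.176, 0.099], 0.71), ([0.623, -0.104, 0.101], 0.63)]
```

View pics/wrist2.png

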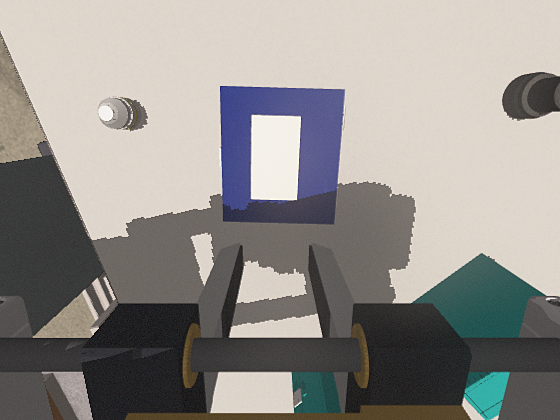

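The case lies flat with the lid up; its corners are (221,86), (344,90), (335,224) and (223,222). I'll measure those and work out the push.

```bash
python3 - <<'E'
from h import *
p=ray("wrist",[(221,86),(344,90),(335,224),(223,222)],.034);print(np.round(p,3))
f=(p[0]+p[1])/2;b=(p[2]+p[3])/2;x=p[1]+p[2]-p[0]-p[3];print(f,b,"yaw",np.arctan2(x[1],x[0]))
A=np.array([(175,205),(390,465)])/5+[160,205];B=np.array([(100,288),(495,450)])/4+[185,205]
q=(ray("scene",A,.027)+ray("side",B,.027))/2;d=q[0]-q[1];ty=np.arctan2(d[1],d[0]);print("tray yaw",ty)
n=np.array([-np.sin(ty),np.cos(ty)])
print("gap front", (q[1,:2]-f[:2])@n, "back", (q[1,:2]-b[:2])@n); t=robot.get_obs()["tool_pos"];print(t,"tips->back",(b[:2]-t[:2])@n)
E
```

```text
[[0.475 0.116 0.034]
 [0.556 0.094 0.034]
 [0.531 0.001 0.034]
 [0.449 0.023 0.034]]
[0.51528932 0.10517362 0.034     ] [0.49004004 0.0116973  0.034     ] yaw -0.2667525565100231
tray yaw -0.1397424064911585
gap front 0.08411771940364252 back 0.18019973951576648
[0.48597829 0.00716154 0.28666888] tips->back 0.005057300784774821
```

>>> play_rows:
  translation:
    - [-0.4,0.12,0]
    - [-0.37,0.13,0]
    - [0,0,0]
    - [0,0,0.9]
    - [0,0,0.9]
    - [0,0,0.09]
    - [0,0,0]
    - [0,0,0]
  twist:
    - [0,0,-0.5]
    - [0,0,-0.52]
    - [0,0,0]
    - [0,0,0]
    - [0,0,0]
    - [0,0,0]
    - [0,0,0]
    - [0,0,0]
  gripper: [-0.15,-0.15,-0.15,-0.15,-0.15,-0.15,-0.15,-0.15]

```text
time: 6.9
tool_pos: [0.4899, -0.0249, 0.2129]
ee_rot: [3.139, -0.0, 1.431]
wrist_force: [-0.2, 0.4, 1.2]
width: 0.0401
finger_force: 0.0
```

>>> play_rows:
  translation:
    - [0.14,0,0]
    - [0.14,0,0]
    - [0.14,0,0]
    - [0.14,0,0]
    - [0.14,0,0]
    - [0.14,0,0]
    - [0.14,0,0]
    - [0.14,0,0]
  twist:
    - [0,0,0]
    - [0,0,0]
    - [0,0,0]
    - [0,0,0]
    - [0,0,0]
    - [0,0,0]
    - [0,0,0]
    - [0,0,0]
  gripper: [-0.15,-0.15,-0.15,-0.15,-0.15,-0.15,-0.15,-0.15]

```text
time: 7.7
tool_pos: [0.4954, 0.0197, 0.211]
ee_rot: [-3.141, 0.0, 1.431]
wrist_force: [-0.5, -1.6, 1.1]
width: 0.04
finger_force: 0.7
```

>>> play_rows:
  translation:
    - [0.14,0,0]
    - [0.14,0,0]
    - [0.14,0,0]
    - [0.14,0,0]
    - [0.14,0,0]
    - [0.14,0,0]
    - [0.14,0,0]
    - [0,0,0]
  twist:
    - [0,0,0]
    - [0,0,0]
    - [0,0,0]
    - [0,0,0]
    - [0,0,0]
    - [0,0,0]
    - [0,0,0]
    - [0,0,0]
  gripper: [-0.15,-0.15,-0.15,-0.15,-0.15,-0.15,-0.15,-0.15]

```text
time: 8.5
tool_pos: [0.5008, 0.059, 0.2109]
ee_rot: [-3.141, -0.001, 1.432]
wrist_force: [0.1, 0.3, 0.2]
width: 0.04
finger_force: 0.0
```

```bash
python3 - <<'E'
from h import *
im=robot.snapshot("wrist")[:,:,::-1]; cv2.imwrite("pics/w3.png",im)
print([(np.round(d["centre"],3).tolist(),round(d["score"],2)) for d in robot.spot_point("case_left_side","wrist")[:3]])
E
```

```text
[([0.51, 0.17, 0.018], 0.6)]
```

View pics/w3.png

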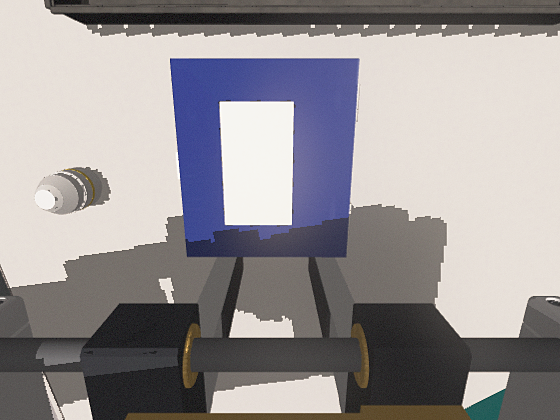

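The case has squared up to the fingers. Its leading edge runs (171,59) to (359,59), and the tray's foot shows along y≈24.

```bash
python3 - <<'E'
from h import *
im=cv2.imread("pics/w3.png")
for x in (150,260,350,500): print(x,im[0:44:2,x].mean(1).astype(int).tolist())
ty=-.14;n=np.array([-np.sin(ty),np.cos(ty)])
e=ray("wrist",[(171,59),(359,59)],.034);print(np.round(e,3),e[:,:2]@n)
for z in(0,.027):
  q=ray("wrist",[(100,24),(500,24),(100,12),(500,12)],z);print(z,np.round(q[:,:2]@n,4))
E
```

```text
150 [94, 93, 68, 87, 96, 92, 82, 22, 30, 27, 26, 23, 121, 238, 138, 109, 138, 231, 225, 223, 224, 224]
260 [93, 94, 92, 75, 86, 87, 77, 30, 30, 33, 37, 32, 53, 113, 113, 113, 112, 110, 159, 224, 223, 222]
350 [99, 95, 95, 80, 91, 89, 83, 43, 49, 53, 53, 54, 68, 118, 118, 121, 117, 136, 223, 220, 219, 218]
500 [93, 94, 94, 86, 94, 92, 84, 44, 54, 55, 51, 54, 69, 117, 119, 121, 118, 114, 239, 222, 222, 222]
[[0.47  0.172 0.034]
 [0.553 0.161 0.034]] [0.23634738 0.23636428]
0 [0.2586 0.2587 0.2642 0.2643]
0.027 [0.252  0.252  0.2568 0.2568]
```

The gap is about 21 mm and the sides are parallel, so I'll push about 18 mm more, slowly.

>>> play_rows:
  translation:
    - [0.075,0,0]
    - [0.075,0,0]
    - [0.075,0,0]
    - [0.075,0,0]
    - [0.075,0,0]
    - [0.06,0,0]
    - [0,0,0]
    - [0,0,0]
  twist:
    - [0,0,0]
    - [0,0,0]
    - [0,0,0]
    - [0,0,0]
    - [0,0,0]
    - [0,0,0]
    - [0,0,0]
    - [0,0,0]
  gripper: [-0.15,-0.15,-0.15,-0.15,-0.15,-0.15,-0.15,-0.15]

```text
time: 9.4
tool_pos: [0.5033, 0.0756, 0.2112]
ee_rot: [3.141, -0.0, 1.431]
wrist_force: [-0.6, 0.4, 0.2]
width: 0.0399
finger_force: 0.0
```

```bash
python3 - <<'E'
from h import *
im=robot.snapshot("wrist")[:,:,::-1]; cv2.imwrite("pics/w4.png",im)
E
```

```text
(no output)
```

View pics/w4.png

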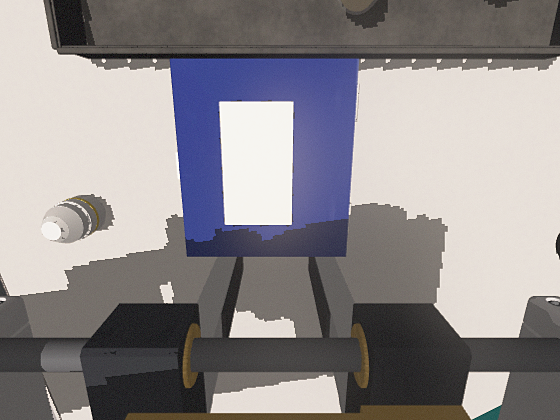

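The case's leading edge is at row 59, close under the tray rim. I'll get the number.

```bash
python3 - <<'E'
from h import *
im=cv2.imread("pics/w4.png")
for x in (120,150,260,400,500): print(x,im[40:66,x].mean(1).astype(int).tolist())
n=np.array([np.sin(.14),np.cos(.14)])
print(ray("wrist",[(171,59),(359,59)],.034)[:,:2]@n)
for r in (48,50,52,54): print(r,ray("wrist",[(120,r),(450,r)],.027)[:,:2]@n)
print(ray("wrist",[(120,58),(450,58)],0)[:,:2]@n)
E
```

```text
120 [87, 88, 83, 82, 84, 68, 93, 73, 89, 96, 99, 97, 95, 65, 14, 24, 25, 21, 43, 102, 117, 107, 116, 110, 111, 110]
150 [94, 92, 92, 90, 89, 68, 84, 68, 92, 94, 93, 98, 90, 67, 22, 16, 15, 7, 36, 97, 114, 112, 111, 109, 110, 105]
260 [94, 91, 92, 99, 91, 74, 89, 77, 87, 87, 84, 88, 85, 66, 29, 30, 31, 40, 64, 105, 101, 96, 96, 94, 99, 101]
400 [96, 95, 93, 94, 88, 76, 91, 76, 93, 95, 99, 101, 96, 79, 55, 58, 58, 59, 71, 104, 122, 115, 122, 118, 118, 120]
500 [96, 95, 90, 96, 94, 91, 92, 74, 96, 99, 100, 96, 88, 70, 51, 59, 59, 53, 70, 106, 119, 120, 119, 118, 116, 119]
[0.2535144  0.25351537]
48 [0.25928153 0.25928387]
50 [0.25843772 0.25843996]
52 [0.25759121 0.25759334]
54 [0.25674197 0.25674401]
[0.25932075 0.25932288]
```

The gap is about 4 mm, parallel and within tolerance. Next I'll back off and raise the arm.

>>> play_rows:
  translation:
    - [-0.2,0,0]
    - [-0.4,0,0]
    - [-0.4,0,0]
    - [0,0,-0.8]
    - [0,0,-0.8]
    - [0,0,0]
    - [0,0,0]
    - [0,0,0]
  twist:
    - [0,0,0]
    - [0,0,0]
    - [0,0,0]
    - [0,0,0]
    - [0,0,0]
    - [0,0,0]
    - [0,0,0]
    - [0,0,0]
  gripper: [-0.15,-0.15,-0.15,-0.15,-0.15,-0.15,-0.15,-0.15]

```text
time: 10.25
tool_pos: [0.4971, 0.0356, 0.2737]
ee_rot: [-3.139, 0.0, 1.431]
wrist_force: [-0.3, 0.5, -0.3]
width: 0.0404
finger_force: 0.0
```

```bash
python3 - <<'E'
from h import *
im=robot.snapshot("wrist")[:,:,::-1]; cv2.imwrite("pics/w5.png",im)
for n in("case_centre","case_left_side","tray"):print([(np.round(d["centre"],3).tolist(),round(d["score"],2)) for d in robot.spot_point(n,"wrist")[:2]])
robot.snapshot("side")
for n in("case_left_side","tray","dropper_bottle","blue_vial","black_vial","objective"):print([(np.round(d["centre"],3).tolist(),round(d["score"],2)) for d in robot.spot_point(n,"side")[:2]])
E
```

```text
[([0.509, 0.138, 0.02], 0.93), ([0.627, -0.108, 0.049], 0.75)]
[([0.513, 0.187, 0.017], 0.87)]
[]
[([0.496, -0.173, 0.098], 0.71), ([0.508, 0.18, 0.02], 0.63)]
[([0.545, 0.227, -0.001], 0.82)]
[([0.638, 0.214, 0.005], 0.52)]
[([0.475, 0.251, 0.003], 0.82), ([0.399, 0.116, -0.001], 0.74)]
[([0.566, 0.21, 0.005], 0.75), ([0.64, 0.213, 0.006], 0.52)]
[([0.397, 0.117, -0.0], 0.65)]
```

View pics/w5.png

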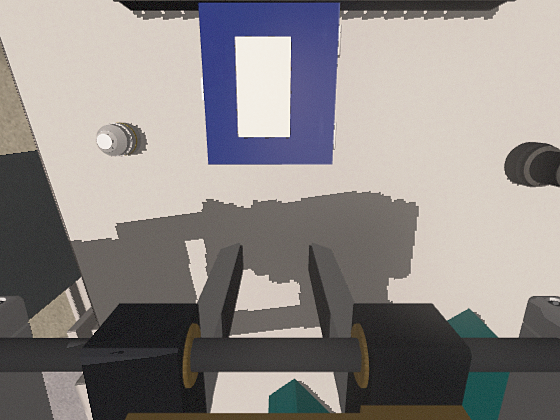

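The case lies flat along the tray. Its far edge is at row 3, right at the tray's foot, and the arm is clear. The tray, bottles and objective haven't moved, so I'm handing it in.

```bash
python3 -c "
from bench import robot
print(robot.close_job())"
```

```text
the job is handed in; nothing more can be done
None
```

I tipped the blue case onto its underside and pushed it up to the tray. It lies parallel to the long side with a gap of about 4 mm. The tray, bottles and objective had not moved when I last checked, and the job is handed in, though no verdict was returned.

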